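# Change over the fastener trays at the saddle bench

### The job

The narrow tray of brass studs has been left standing open: first push it fully home with the fingers. Then hook a fingertip behind the lip of the wide staple tray and draw it all the way out to its stop, without slamming either tray. Do not pinch the lips or pick anything up, leave the bottle, screwdriver and bobbin where they are, and finish with the hand clear.

Things in the scene. Friction and masses are not known exactly. Their poses are not given: they have to be found in the camera images.
- wide: Fixed shell of the wide tray unit: low blue sheet-steel box, 140 long (x) x 120 wide (y) x 55 mm high, a row of five steel staples on its roof as a sample. Origin: centre of its underside, 12 mm above the table (on a 12 mm plywood board). Its tray slides out along the shell's -x, roughly towards the robot. Either unit may be the left one; their axes are parallel.
- wide_tray (a joint): How far the wide steel tray (108 mm wide, 190 mm long, holding strips of staples) is drawn out, in m: 0 = home, 0.100 = out at its stop. It slides with about 2 N of friction plus 6 N per m/s, stays where it is left and cannot be lifted off its rail. Even at home its front 64 mm stand out of the shell.
- wide_well (a point): Centre of the floor of the empty finger well in the front of the wide tray, 21 mm above the table, moving with the tray. The well is open above, 54 mm long (x) from lip to cross wall and 102 mm wide; its side walls reach 45 mm and its cross wall 42 mm above the table. At home the shell's roof, 67 mm above the table, begins behind the cross wall.
- wide_lip (a point): Inner half of the upright steel lip across the front of the wide tray; the whole lip is 108 mm wide, 8 mm thick. Origin: middle of the top edge of its inner face (the one to hook a fingertip behind), 58 mm above the table and 37 mm above the well's floor. x points to the shell, so the tray comes out along -x; y runs along the lip, z up.
- wide_face (a point): Outer half of the same lip. Origin: middle of the top edge of its outer face (towards the robot), 8 mm in front of the inner face and 58 mm above the table; the face is flat and reaches down to 18 mm above the table. Axes as for the lip: pushing it along +x sends the tray home.
- narrow: Fixed shell of the narrow tray unit: low blue sheet-steel box, 140 long (x) x 85 wide (y) x 55 mm high, one domed brass stud on its roof as a sample. Origin: centre of its underside, 12 mm above the table (on a 12 mm plywood board). Its tray slides out along the shell's -x, roughly towards the robot. Either unit may be the left one; their axes are parallel.
- narrow_tray (a joint): How far the narrow steel tray (73 mm wide, 190 mm long, holding brass studs) is drawn out, in m: 0 = home, 0.100 = out at its stop. It slides with about 2 N of friction plus 6 N per m/s, stays where it is left and cannot be lifted off its rail. Even at home its front 64 mm stand out of the shell.
- narrow_well (a point): Centre of the floor of the empty finger well in the front of the narrow tray, 21 mm above the table, moving with the tray. The well is open above, 54 mm long (x) from lip to cross wall and 67 mm wide; its side walls reach 45 mm and its cross wall 42 mm above the table. At home the shell's roof, 67 mm above the table, begins behind the cross wall.
- narrow_lip (a point): Inner half of the upright steel lip across the front of the narrow tray; the whole lip is 73 mm wide, 8 mm thick. Origin: middle of the top edge of its inner face (the one to hook a fingertip behind), 58 mm above the table and 37 mm above the well's floor. x points to the shell, so the tray comes out along -x; y runs along the lip, z up.
- narrow_face (a point): Outer half of the same lip. Origin: middle of the top edge of its outer face (towards the robot), 8 mm in front of the inner face and 58 mm above the table; the face is flat and reaches down to 18 mm above the table. Axes as for the lip: pushing it along +x sends the tray home.
- glue: Bystander: amber glass glue bottle with white cap, 60 mm across, 170 mm tall, standing on the table beside the units. Origin: centre of its underside.
- driver: Bystander: black-handled screwdriver, 190 mm long, lying on the table beside the units. Origin near its middle, on its underside.
- bobbin: Bystander: white plastic thread bobbin, 32 mm across, 35 mm tall, standing on the table in the gap between the two trays. Origin: centre of its underside.

How it is judged:
On the way, in this order (a step that is already met when the one before it is completed fails the run):
1. the narrow tray is pushed home (value of joint narrow_tray below 0.007 m), for 0.2 s.
2. the wide tray is drawn out to its stop (value of joint wide_tray above 0.091 m), for 0.2 s.
At the end, for the whole second after the job is handed in: The narrow tray is home within 7 mm, the wide tray is out to within 9 mm of its 100 mm stop and at rest, and bottle, screwdriver and bobbin are within 25 mm of where they were (value of joint narrow_tray below 0.007 m and value of joint wide_tray above 0.091 m and velocity of joint wide_tray between -0.01 and 0.01 m/s and distance of each of glue, driver, bobbin from where it was at the start of the episode below 0.025 m); the robot touches nothing.
It fails at once if the bottle, screwdriver or bobbin is moved or carried more than 25 mm, lifted, or (bottle, bobbin) tipped over (distance of any of glue, driver, bobbin from where it was at the start of the episode above 0.025 m or height (world z) of any of glue, driver, bobbin above 0.025 m or angle between any of glue, bobbin's own z axis and vertical above 0.5 rad).
It fails at once if a tray's lip is pinched between the fingers (both of its faces pressed at once) ((contact force between the fingers and wide_tray_c0 above 3 N and contact force between the fingers and wide_tray_c1 above 3 N) or (contact force between the fingers and narrow_tray_c0 above 3 N and contact force between the fingers and narrow_tray_c1 above 3 N)).
It fails at once if a tray is slammed (faster than 0.5 m/s) (velocity of joint any of wide_tray, narrow_tray above 0.5 m/s or velocity of joint any of wide_tray, narrow_tray below -0.5 m/s).
It fails at once if the wide tray is drawn out while the narrow one still stands open (value of joint wide_tray above 0.04 m and value of joint narrow_tray above 0.02 m).
It also fails if it takes over 43 s, if anything falls off the work surface, if the arm or the gripper's body presses on something with over 40 N, if the wrist force passes 120 N, or if a joint passes its speed limit or range.

### The arm

A 6-joint arm with a two-finger parallel gripper is mounted at the origin on the work surface. World frame = base frame: x ahead of the robot, y to its left, z up, the work surface at z = 0. Lengths are in m, angles in rad, forces in N, time in s.
With the tool pointing down it reaches from about 0.4 to 0.825 m from the base axis. Payload 7 kg.
Tool frame: the origin (TCP) lies at the very end of the fingers, on their centre line; the grasp point (between the pads) lies 19 mm behind it; z points along the fingers, x is the direction in which the jaws open and shut, and the axes are right-handed (so a half turn about z gives the same grasp; the last joint's range is limited). The gripper opens to 88 mm and grips with 3 to 60 N. Pads are 19 mm wide; open, the fingers measure 130 mm over their backs; the gripper's body (78 mm by 193 mm) begins 47 mm behind the grasp point.
Start: joints at [-0.953, 0.359, 0.012, 0, -1.224, -0.288], TCP at [0.219, -0.639, 0.227] pointing down, gripper open.
Joint ranges: [-3.07, 3.07], [-1.43, 2.12], [-1.02, 1.25], [-3.03, 1.67], [-3.05, -0], [-3.03, 3.03]. Speed limits (rad/s): [2.39, 2.39, 3.01, 3.14, 3.14, 3.14].

### API

Orientations are given as [roll, pitch, yaw] about the fixed x, y, z axes, in that order (R = Rz(yaw) Ry(pitch) Rx(roll)).
In Python, from station import telemetry, grab_frame, arm, regions_of, pinpoint gives the robot as it stands. The module is installed in compiled form; this text tells all that it offers.
- The arm moves only by the shell command python3 -m inch 'ROWS' [FORCE]. ROWS is text: rows parted by semicolons, each of 7 numbers parted by spaces: the opening, from 0 (shut) to 1 (fully open), then the shift along the world's x, y, z in cm, then the turn, a rotation vector about the world's x, y, z in degrees. A call has 1 to 12 rows; each row is the pose to reach, as a shift and turn from the pose measured when the call began; what a row does not reach only later rows make up. A row lasts 1/8 s, in which the tool goes at most 62.5 mm and 10.7 degrees, less where a joint would pass 70% of its speed; a pose out of reach is approached as far as the arm can. A call with a gripper value outside its range is refused whole. The fingers move at their own pace and stop on an object; FORCE is the grip in N (left out, the last holds). Time passes only in rows, so rows that repeat a pose let the fingers close. It gives the time, the measured TCP pose, the force and the opening at its end, in the units of the state.
- telemetry.get_state(): the state, without advancing time (a new reading comes with each control period).
- grab_frame(name): name is "scene" or "top" or "wrist"; returns a dict with "pixels" (384x512x3 uint8, red, green, blue), "fx", "fy", "cx", "cy" (pixels), "R" (3x3) and "t" (3): a world point X has camera coordinates R X + t. Camera axes: x right, y down, z forward; pixel columns grow to the right and rows downward; lengths in m; the calibration is good to about 2 mm. The wrist camera is an equidistant fisheye: a pixel r from the principal point sees the ray r / f radians off the axis. A picture is of the moment at which its call begins. There is no depth.
- arm.job_done(): hands the job in, once; it reports no verdict.
Trained networks look in the newest picture that a camera, given by its name, has taken for a name from the list of things; names that differ only in an ending like _2 or _b are one class to them, and where a whole thing is asked for, a point or a joint stands for the part that bears it (a point fixed in the world has none). Each returns a list of dicts, best first, with "p" (0 to 1); they miss things now and then, are a little off and sometimes report something else, mostly with a low value. They report only what shows in the picture. A call takes as long as a camera call.
- regions_of(camera, name): "pixels" (384x512 bool, what is visible of it) and "bbox" ([left, top, right, bottom] in pixels, round what is visible of it).
- pinpoint(camera, name): "location" ([column, row] in pixels: a listed point, or the origin of a listed thing).
The state is a dict: "t": time; "q": joint angles; "qd": joint speeds; "joint_efforts": joint torques, N m; "eef_pos": TCP position; "ee_rot": TCP orientation; "force": force on the tool from outside, world axes, zero at the start; "moment": the same for the moment, N m; "width": finger opening in m.
Only numpy, scipy, OpenCV 4.12 (cv2) and the standard library are available. Lean on these libraries where they do the work, as an engineer would, in place of code of your own. Each camera call takes 0.05 s, during which the arm holds its last target. There are 200 camera calls.

## Working session

There is one attempt and no reset: what is moved stays moved. The work goes in short steps, Python scripts to look and compute and a shell command to move; the robot and the scene stay as the last step left them, time stands still between calls to the robot, and variables do not carry over. Pictures are saved under pics/ and viewed, about 8 in all and at most 12, crops included, and the job is handed in when it is done.

```bash
mkdir -p pics; cat > h.py <<'E'
import numpy as np, cv2
from station import telemetry, grab_frame, arm, regions_of, pinpoint
def ray(f,uv):
    d=np.array([(uv[0]-f["cx"])/f["fx"],(uv[1]-f["cy"])/f["fy"],1.]);R=np.array(f["R"]);return -R.T@np.array(f["t"]),R.T@d
def onplane(f,uv,z):
    o,d=ray(f,uv);return o+d*(z-o[2])/d[2]
def save(f,n): cv2.imwrite(f"pics/{n}.png",cv2.cvtColor(f["pixels"],cv2.COLOR_RGB2BGR))
E
python3 - <<'E'
from h import *
Z=dict(wide=.012,narrow=.012,wide_well=.021,wide_lip=.058,wide_face=.058,narrow_well=.021,narrow_lip=.058,narrow_face=.058,glue=0,driver=0,bobbin=0)
for c in("scene","top"):
    f=grab_frame(c);save(f,c+"0")
    for n,z in Z.items():
        r=pinpoint(c,n)[:2]
        print(c,n,[(round(a["p"],2),np.round(a["location"]),onplane(f,a["location"],z).round(3)[:2]) for a in r])
s=telemetry.get_state();print(s)
a,b=cv2.imread("pics/scene0.png"),cv2.imread("pics/top0.png")
E
```

```text
scene wide [(0.73, array([194., 218.]), array([ 0.689, -0.11 ]))]
scene narrow [(0.85, array([279., 229.]), array([0.736, 0.07 ]))]
scene wide_well [(0.72, array([194., 186.]), array([ 0.598, -0.11 ]))]
scene wide_lip [(0.56, array([191., 165.]), array([ 0.564, -0.115])), (0.3, array([349., 192.]), array([0.683, 0.229]))]
scene wide_face [(0.65, array([197., 163.]), array([ 0.557, -0.102]))]
scene narrow_well [(0.64, array([275., 172.]), array([0.561, 0.082]))]
scene narrow_lip [(0.95, array([275., 157.]), array([0.55 , 0.084]))]
scene narrow_face [(0.65, array([272., 151.]), array([0.527, 0.077]))]
scene glue [(0.64, array([345., 191.]), array([0.62 , 0.244]))]
scene driver [(0.95, array([117., 201.]), array([ 0.61 , -0.289])), (0.54, array([347., 190.]), array([0.618, 0.248]))]
scene bobbin [(0.66, array([239., 178.]), array([ 0.554, -0.005]))]
top wide [(0.92, array([316., 178.]), array([ 0.691, -0.129])), (0.22, array([246., 235.]), array([0.533, 0.079]))]
top narrow [(0.58, array([248., 168.]), array([0.729, 0.068]))]
top wide_well [(0.79, array([310., 213.]), array([ 0.59 , -0.
[... 663 characters left out ...]
94., 204.]), array([0.626, 0.231]))]
{'t': 1.2, 'q': array([-9.52919716e-01,  3.58599249e-01,  1.19319923e-02,  1.22547064e-05,
       -1.22411183e+00, -2.88091644e-01]), 'qd': array([-2.54445509e-04, -3.37500436e-05, -1.32059976e-04,  8.51870402e-04,
       -1.44665868e-04,  1.21420441e-03]), 'joint_efforts': array([-5.16074269e-04, -5.82393551e+01,  2.93301934e+01,  7.00255349e+00,
        1.25643410e-02, -4.51044752e-05]), 'eef_pos': array([ 0.2185659 , -0.63862604,  0.22657789]), 'ee_rot': array([-3.14158650e+00,  1.98038978e-05,  1.90058546e+00]), 'force': array([0.40164752, 0.37104614, 0.13907951]), 'moment': array([-0.0564242 ,  0.08330755,  0.03653599]), 'width': 0.08755600390434279}
```

```bash
python3 - <<'E'
import cv2
b=cv2.imread("pics/top0.png")[120:280,150:420];cv2.imwrite("pics/topc.png",cv2.resize(b,None,fx=2.9,fy=2.9,interpolation=cv2.INTER_CUBIC))
E
```

```text
(no output)
```

View pics/topc.png

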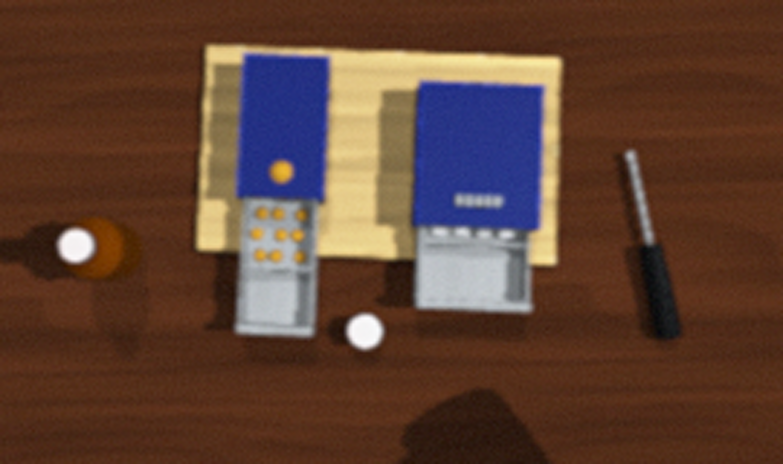

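View pics/scene0.png

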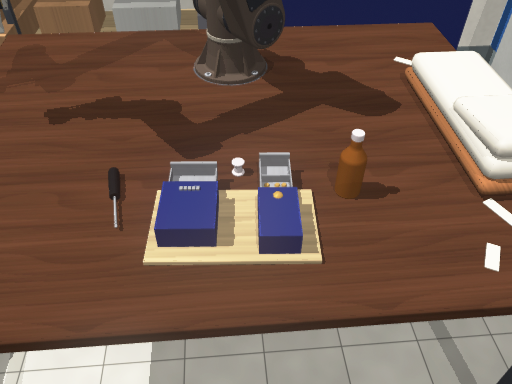

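The crop shows the narrow unit on the left. Its lip is at about (245,234) in the top image and its tray stands out roughly 6 cm. The wide unit is on the right with its lip at (313,226), near home. The bobbin sits between them at (276,234), and the unit axes are yawed about -2.4°. I'll go above and in front of the narrow face with the fingers shut across y.

```bash
python3 -m inch '0 5 12 0 0 0 -5; 0 8 24 0 0 0 -10; 0 12 36 0 0 0 -15; 0 16 48 0 0 0 -21; 0 20 58 0 0 0 -21; 0 24 68 -1 0 0 -21; 0 25 72 -2 0 0 -21; 0 25 72 -2 0 0 -21; 0 25 72 -2 0 0 -21; 0 25 72 -2 0 0 -21; 0 25 72 -2 0 0 -21; 0 25 72 -2 0 0 -21' 10
python3 - <<'E'
from h import *
s=telemetry.get_state();print(s["t"],s["eef_pos"],s["ee_rot"],s["width"])
f=grab_frame("wrist");save(f,"w1")
def wr(f,uv,z):
    d=np.array([uv[0]-f["cx"],uv[1]-f["cy"]]);r=np.linalg.norm(d);th=r/f["fx"]
    v=np.r_[d/r*np.sin(th),np.cos(th)];R=np.array(f["R"]);o=-R.T@np.array(f["t"]);v=R.T@v;return (o+v*(z-o[2])/v[2]).round(3)[:2]
for n,z in dict(narrow_lip=.058,narrow_face=.058,narrow_well=.021,wide_lip=.058,wide_face=.058,wide_well=.021,bobbin=0).items():
    print(n,[(round(a["p"],2),np.round(a["location"]),wr(f,a["location"],z)) for a in pinpoint("wrist",n)[:2]])
E
```

```text
t: 2.7
eef_pos: [0.4647, 0.0716, 0.2077]
ee_rot: [3.14, -0.001, 1.535]
force: [0.8, -0.6, 0.4]
width: 0.0006
2.7 [0.46473452 0.0715837  0.20765876] [ 3.14032358e+00 -6.41746713e-04  1.53488887e+00] 0.0006201145896863652
narrow_lip [(0.53, array([270., 244.]), array([0.54 , 0.081])), (0.5, array([116., 254.]), array([ 0.554, -0.114]))]
narrow_face [(0.54, array([271., 237.]), array([0.531, 0.082]))]
narrow_well [(0.46, array([267., 254.]), array([0.572, 0.078]))]
wide_lip [(0.97, array([119., 260.]), array([ 0.561, -0.11 ]))]
wide_face [(0.7, array([120., 256.]), array([ 0.555, -0.107]))]
wide_well [(0.79, array([131., 266.]), array([ 0.59 , -0.115]))]
bobbin [(0.45, array([204., 222.]), array([ 0.533, -0.004]))]
```

View pics/w1.png

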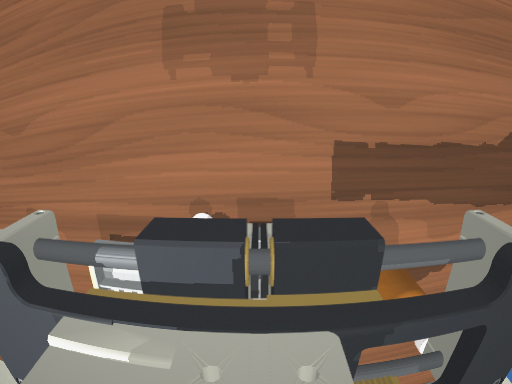

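The fisheye view is mostly filled by the gripper. The bobbin shows at (204,218) and part of the wide tray at (115,265). All three cameras put the narrow face at x≈0.53, y≈0.08, so I'll descend in front of it and push.

```bash
python3 -m inch '0 0 0.8 -5 0 0 0; 0 0 0.8 -10 0 0 0; 0 0 0.8 -15 0 0 0; 0 0 0.8 -17 0 0 0; 0 2 0.8 -17 0 0 0; 0 4 0.8 -17 0 0 0; 0 5 0.7 -17 0 0 0; 0 6 0.7 -17 0 0 0; 0 7 0.6 -17 0 0 0; 0 8 0.6 -17 0 0 0; 0 9 0.5 -17 0 0 0; 0 10 0.5 -17 0 0 0'
python3 - <<'E'
from h import *
for c in("top","scene"):
    f=grab_frame(c);save(f,c+"1")
    for n in("narrow_lip","narrow_face","wide_lip"): print(c,n,[(round(a["p"],2),onplane(f,a["location"],.058).round(3)[:2]) for a in pinpoint(c,n)[:2]])
    for n in("bobbin","glue"): print(c,n,[(round(a["p"],2),onplane(f,a["location"],0).round(3)[:2]) for a in pinpoint(c,n)[:1]])
a=cv2.imread("pics/top1.png")[120:280,150:420];b=cv2.imread("pics/scene1.png")[120:280,80:400]
cv2.imwrite("pics/c1.png",np.vstack([cv2.resize(a,(500,296)),cv2.resize(b,(500,250))]))
E
```

```text
t: 4.6
eef_pos: [0.5643, 0.0731, 0.0372]
ee_rot: [-3.141, 0.0, 1.533]
force: [-2.7, -1.7, 0.3]
width: 0.0005
top narrow_lip [(0.65, array([0.576, 0.068]))]
top narrow_face []
top wide_lip [(0.6, array([ 0.566, -0.104]))]
top bobbin []
top glue [(0.91, array([0.626, 0.241]))]
scene narrow_lip [(0.95, array([0.579, 0.081]))]
scene narrow_face [(0.65, array([0.573, 0.076])), (0.65, array([0.594, 0.084]))]
scene wide_lip []
scene bobbin [(0.62, array([ 0.539, -0.014]))]
scene glue [(0.69, array([0.615, 0.25 ]))]
```

View pics/c1.png

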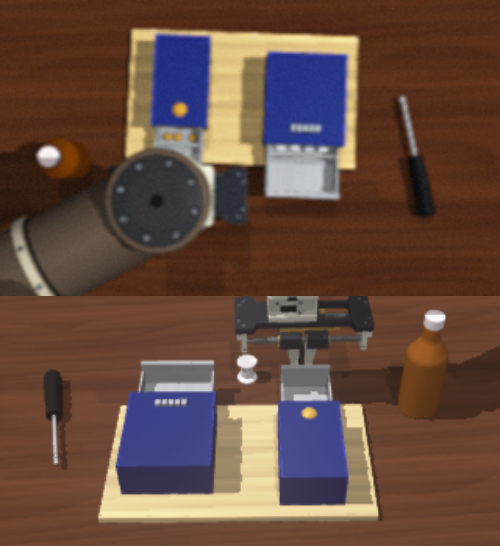

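In the top view (upper half) and scene view (lower half), the fingers are against the narrow lip and the tray is going in. One row of studs still shows, and nothing else has moved. I'll keep pushing, slowly.

```bash
python3 -m inch '0 0.7 0 0 0 0 0; 0 1.4 0 0 0 0 0; 0 1.8 -0.1 0 0 0 0; 0 2.1 -0.1 0 0 0 0; 0 2.3 -0.1 0 0 0 0'; python3 -m inch '0 0.2 0 0 0 0 0; 0 0.4 0 0 0 0 0; 0 0.5 0 0 0 0 0'
```

```text
t: 5.82
eef_pos: [0.5871, 0.0724, 0.0373]
ee_rot: [3.141, -0.0, 1.533]
force: [-1.6, -0.9, -0.4]
width: 0.0006
t: 6.2
eef_pos: [0.5902, 0.0721, 0.0372]
ee_rot: [-3.138, 0.001, 1.532]
force: [-11.4, 2.5, 8.8]
width: 0.0006
```

Contact force jumped at x=0.590, which is about the expected home position. I'll press once more, back off, rise, and move above the wide well.

```bash
python3 -m inch '0 0.4 0 0 0 0 0; 0 0.4 0 0 0 0 0; 0 -2 0 0 0 0 0; 0 -4 0 0 0 0 0; 0 -4 0 6 0 0 0; 0 -4 0 11 0 0 0; 0 -3 -5 12 0 0 0; 0 -3 -11 12 0 0 0; 0 -3 -17 12 0 0 0; 0 -2 -18.4 12 0 0 0; 0 -2 -18.4 12 0 0 0; 0 -2 -18.4 12 0 0 0'
python3 - <<'E'
from h import *
def wr(f,uv,z):
    d=np.array([uv[0]-f["cx"],uv[1]-f["cy"]]);r=np.linalg.norm(d);th=r/f["fx"]
    v=np.r_[d/r*np.sin(th),np.cos(th)];R=np.array(f["R"]);o=-R.T@np.array(f["t"]);v=R.T@v;return (o+v*(z-o[2])/v[2]).round(3)[:2]
for c in("top","scene","wrist"):
    f=grab_frame(c);save(f,c+"2");g=wr if c=="wrist" else onplane
    for n,z in dict(narrow_lip=.058,narrow_face=.058,wide_lip=.058,wide_face=.058,wide_well=.021,bobbin=0).items():
        print(c,n,[(round(a["p"],2),g(f,a["location"],z).round(3)[:2]) for a in pinpoint(c,n)[:1]])
a=cv2.imread("pics/top2.png")[120:280,150:420];b=cv2.imread("pics/scene2.png")[120:280,80:400]
cv2.imwrite("pics/c2.png",np.vstack([cv2.resize(a,(500,296)),cv2.resize(b,(500,250))]))
E
```

```text
t: 7.7
eef_pos: [0.5706, -0.1111, 0.1572]
ee_rot: [-3.139, 0.0, 1.533]
force: [0.3, -0.5, -0.4]
width: 0.0002
top narrow_lip [(0.6, array([0.603, 0.069]))]
top narrow_face [(0.57, array([0.602, 0.071]))]
top wide_lip []
top wide_face []
top wide_well []
top bobbin []
scene narrow_lip [(0.76, array([0.611, 0.082]))]
scene narrow_face [(0.86, array([0.599, 0.075]))]
scene wide_lip [(0.88, array([ 0.561, -0.106]))]
scene wide_face [(0.71, array([ 0.549, -0.107]))]
scene wide_well [(0.59, array([ 0.596, -0.114]))]
scene bobbin [(0.49, array([ 0.549, -0.01 ]))]
wrist narrow_lip [(0.55, array([0.61 , 0.075]))]
wrist narrow_face [(0.74, array([0.599, 0.08 ]))]
wrist wide_lip [(0.72, array([ 0.561, -0.109]))]
wrist wide_face [(0.72, array([ 0.554, -0.112]))]
wrist wide_well [(0.59, array([ 0.588, -0.11 ]))]
wrist bobbin [(0.93, array([ 0.532, -0.006]))]
```

View pics/c2.png

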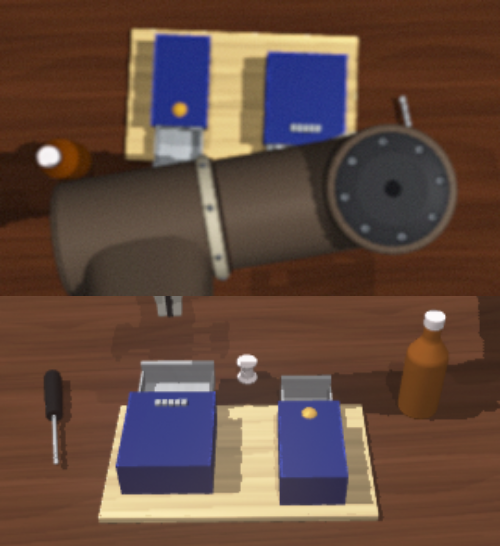

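The narrow tray is home: only its well shows ahead of the shell, and the networks put its face at x≈0.60. The bobbin, bottle and driver haven't moved. The wide lip's inner face is at (0.561, -0.11), so I'll lower into the well at x≈0.588 and draw.

```bash
python3 -m inch '0 1.8 0 0 0 0 0; 0 1.8 0 -4 0 0 0; 0 1.8 0 -8 0 0 0; 0 1.8 0 -11 0 0 0; 0 1.8 0 -12.4 0 0 0; 0 1.8 0 -12.4 0 0 0'; python3 -m inch '0 -1 0 0 0 0 0; 0 -2 0.1 0 0 0 0; 0 -3 0.1 0 0 0 0; 0 -4 0.2 0 0 0 0; 0 -5 0.2 0 0 0 0; 0 -6 0.2 0 0 0 0'
python3 - <<'E'
from h import *
f=grab_frame("scene");save(f,"scene3")
for n in("wide_lip","wide_face","narrow_face"): print(n,[(round(a["p"],2),onplane(f,a["location"],.058).round(3)[:2]) for a in pinpoint("scene",n)[:1]])
b=cv2.imread("pics/scene3.png")[100:280,80:400];cv2.imwrite("pics/c3.png",cv2.resize(b,None,fx=2,fy=2))
E
```

```text
t: 9.5
eef_pos: [0.5879, -0.1121, 0.0327]
ee_rot: [-3.137, 0.001, 1.532]
force: [0.1, -0.3, 0.5]
width: 0.0005
t: 10.25
eef_pos: [0.5275, -0.1099, 0.0328]
ee_rot: [-3.137, 0.001, 1.532]
force: [2.0, 2.2, 1.1]
width: 0.0004
wide_lip [(0.8, array([ 0.508, -0.105]))]
wide_face []
narrow_face [(0.77, array([0.598, 0.072]))]
```

View pics/c3.png

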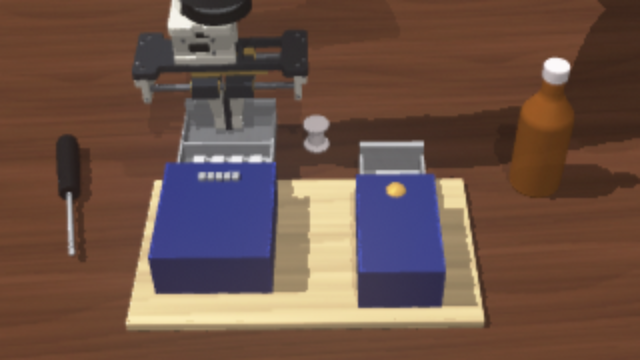

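The fingers are behind the wide lip at about (230,115) in the crop, and the tray is roughly 4 to 5 cm out with the bobbin untouched. I'll carry on to the stop, slowing near the end.

```bash
python3 -m inch '0 -1 0 0 0 0 0; 0 -2 0.1 0 0 0 0; 0 -3 0.1 0 0 0 0; 0 -4 0.2 0 0 0 0; 0 -4.7 0.2 0 0 0 0; 0 -5.2 0.2 0 0 0 0'; python3 -m inch '0 -0.3 0 0 0 0 0; 0 -0.6 0 0 0 0 0; 0 -0.8 0 0 0 0 0; 0 -0.8 0 0 0 0 0'
```

```text
t: 11.2
eef_pos: [0.4877, -0.107, 0.0351]
ee_rot: [3.124, -0.001, 1.536]
force: [42.5, -10.8, -30.2]
width: 0.0004
t: 11.7
eef_pos: [0.4882, -0.1062, 0.037]
ee_rot: [3.109, -0.002, 1.538]
force: [25.0, -6.6, -17.5]
width: 0.0006
```

It stopped hard at x=0.488, about 17 mm sooner than predicted. I'll look before going on.

```bash
python3 - <<'E'
from h import *
s=telemetry.get_state();print(s["q"].round(3),s["eef_pos"],s["force"],s["moment"])
for c in("scene","top"):
    f=grab_frame(c);save(f,c+"4")
    for n,z in dict(wide_lip=.058,wide_face=.058,wide_well=.021,wide=.012,narrow_face=.058,bobbin=0).items(): print(c,n,[(round(a["p"],2),onplane(f,a["location"],z).round(3)[:2]) for a in pinpoint(c,n)[:2]])
a=cv2.imread("pics/top4.png")[120:280,150:420];b=cv2.imread("pics/scene4.png")[70:250,100:340]
cv2.imwrite("pics/c4.png",np.vstack([cv2.resize(a,(500,296))[:150],cv2.resize(b,(500,375))]))
E
```

```text
[ 0.184  0.271 -0.635  0.008 -0.633 -1.794] [ 0.48821948 -0.10620048  0.03697691] [ 25.03643375  -6.58662587 -17.5407097 ] [-2.28132107 -8.89998013 -0.33396848]
scene wide_lip [(0.92, array([ 0.469, -0.105]))]
scene wide_face [(0.73, array([ 0.471, -0.102]))]
scene wide_well [(0.63, array([ 0.501, -0.112]))]
scene wide [(0.75, array([ 0.695, -0.117])), (0.51, array([ 0.505, -0.113]))]
scene narrow_face [(0.86, array([0.593, 0.068]))]
scene bobbin [(0.75, array([ 0.54 , -0.015]))]
top wide_lip [(0.92, array([ 0.478, -0.103])), (0.71, array([ 0.505, -0.114]))]
top wide_face [(0.96, array([ 0.46 , -0.101])), (0.66, array([0.626, 0.074]))]
top wide_well [(0.68, array([ 0.499, -0.108]))]
top wide [(0.57, array([ 0.689, -0.118]))]
top narrow_face [(0.95, array([0.596, 0.072])), (0.58, array([ 0.481, -0.097]))]
top bobbin [(0.59, array([ 0.529, -0.002])), (0.53, array([0.62, 0.24]))]
```

View pics/c4.png

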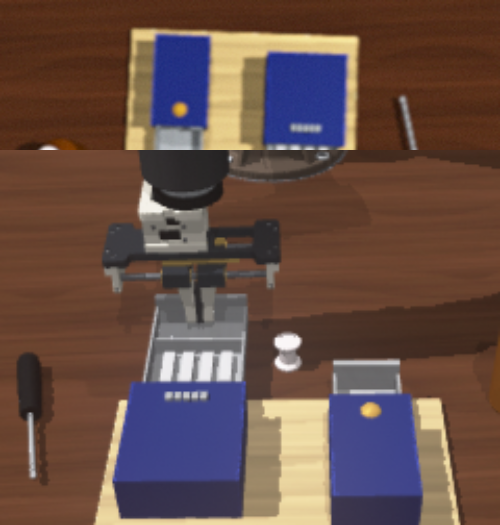

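The scene view shows the wide tray far out, with the finger hard against the lip. The reaction (25 N along +x, plus about 0.7 friction) fits contact at the lip on its stop. I'll ease off, rise clear and measure the draw with an unblocked view before trusting that.

```bash
python3 -m inch '0 1 0 -0.2 0 1.9 0; 0 1.8 0 0 0 1.9 0; 0 1.8 0 4 0 1.9 0; 0 1.8 0 9 0 1.9 0; 0 1.8 0 14 0 1.9 0; 0 0 -6 16 0 1.9 0; 0 -2 -12 17 0 1.9 0; 0 -4 -18 17 0 1.9 0; 0 -6 -24 17 0 1.9 0; 0 -10 -30 17 0 1.9 0; 0 -14 -36 17 0 1.9 0; 0 -14 -36 17 0 1.9 0'
python3 - <<'E'
from h import *
f0=grab_frame("top");f0["pixels"];save(f0,"top5")
for c in("top","scene"):
    f=f0 if c=="top" else grab_frame(c)
    if c=="scene": save(f,"scene5")
    for n,z in dict(wide_lip=.058,wide_face=.058,wide_well=.021,wide=.012,narrow_face=.058,narrow=.012,bobbin=0,glue=0,driver=0).items(): print(c,n,[(round(a["p"],2),onplane(f,a["location"],z).round(3)[:2]) for a in pinpoint(c,n)[:1]])
# top edge of wide lip, in both pictures: pixel rows predicted for face x at several extensions
def proj(f,X):
    p=np.array(f["R"])@np.array(X)+np.array(f["t"]);return (f["cx"]+f["fx"]*p[0]/p[2],f["cy"]+f["fy"]*p[1]/p[2])
print([np.round(proj(f0,(x,-.106,.058)),1) for x in(.45,.455,.46,.465,.47,.475)])
a=cv2.imread("pics/top5.png")[130:280,190:390];cv2.imwrite("pics/c5.png",cv2.resize(a,None,fx=4,fy=4,interpolation=cv2.INTER_CUBIC))
E
```

```text
t: 13.9
eef_pos: [0.3449, -0.4675, 0.2062]
ee_rot: [-3.139, -0.002, 1.535]
force: [0.4, -0.3, -1.2]
width: 0.0005
top wide_lip [(0.81, array([ 0.482, -0.104]))]
top wide_face [(0.76, array([ 0.457, -0.107]))]
top wide_well [(0.88, array([ 0.498, -0.112]))]
top wide [(0.69, array([ 0.699, -0.112]))]
top narrow_face []
top narrow [(0.81, array([0.733, 0.061]))]
top bobbin [(0.69, array([ 0.529, -0.005]))]
top glue [(0.67, array([0.616, 0.236]))]
top driver [(0.73, array([0.632, 0.065]))]
scene wide_lip [(0.91, array([ 0.467, -0.1  ]))]
scene wide_face [(0.55, array([ 0.466, -0.104]))]
scene wide_well []
scene wide [(0.94, array([ 0.691, -0.114]))]
scene narrow_face [(0.91, array([0.59 , 0.074]))]
scene narrow [(0.83, array([0.743, 0.074]))]
scene bobbin [(0.69, array([ 0.533, -0.011]))]
scene glue [(0.7, array([0.625, 0.244]))]
scene driver [(0.83, array([ 0.616, -0.295]))]
[array([312.7, 264.1]), array([312.7, 262.2]), array([312.6, 260.4]), array([312.5, 258.5]), array([312.5, 256.7]), array([312.4, 254.9])]
```

View pics/c5.png

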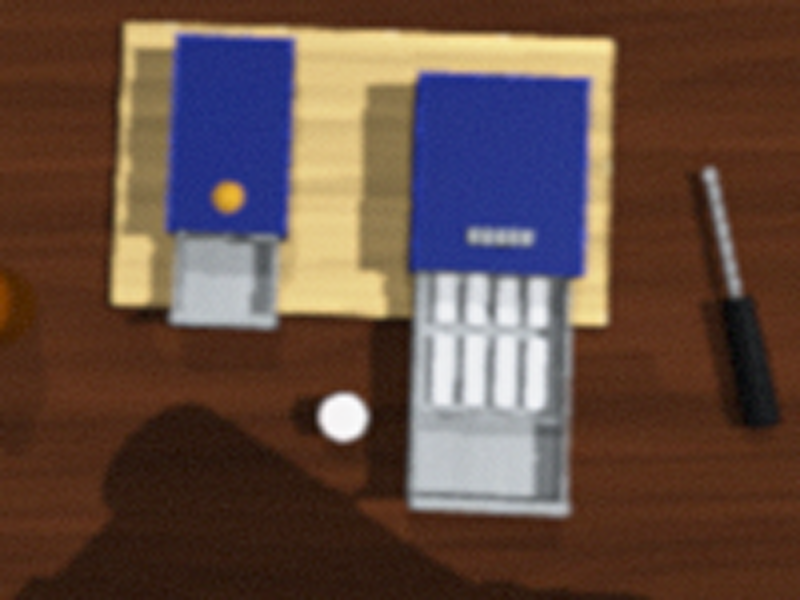

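```bash
python3 - <<'E'
from h import *
f=grab_frame("top")
print("cam",(-np.array(f["R"]).T@np.array(f["t"])).round(3))
X=lambda u,v,z:onplane(f,(190+u/4,130+v/4),z)
for n,p,q in(("narrow",(223,326),(228,234)),("wide",(489,514),(497,273))):
    for z in(.058,.018): print(n,z,X(*p,z).round(4),X(*q,.067).round(4),"front-to-shell",np.linalg.norm((X(*p,z)-X(*q,.067))[:2]).round(4))
for n,p,q in(("narrow",(223,320),(228,234)),("wide",(489,501),(497,273))): print(n,"inner edge",np.linalg.norm((X(*p,.058)-X(*q,.067))[:2]).round(4))
g=cv2.imread("pics/top5.png")
for c,r0,r1 in((245,184,216),(308,192,264),(316,192,264)): print(c,r0,g[r0:r1,c].sum(1).tolist())
E
```

```text
cam [0.58  0.019 1.122]
narrow 0.058 [0.5996 0.0752 0.058 ] [0.6633 0.0696 0.067 ] front-to-shell 0.064
narrow 0.018 [0.6003 0.0773 0.018 ] [0.6633 0.0696 0.067 ] front-to-shell 0.0635
wide 0.058 [ 0.4652 -0.1053  0.058 ] [ 0.6309 -0.116   0.067 ] front-to-shell 0.1661
wide 0.018 [ 0.4608 -0.1099  0.018 ] [ 0.6309 -0.116   0.067 ] front-to-shell 0.1701
narrow inner edge 0.0598
wide inner edge 0.1572
245 184 [228, 208, 215, 228, 272, 365, 453, 493, 494, 504, 506, 493, 492, 503, 529, 571, 581, 574, 582, 582, 579, 576, 589, 585, 578, 573, 521, 329, 176, 135, 132, 143]
308 192 [233, 234, 235, 229, 229, 268, 438, 598, 654, 646, 651, 656, 653, 673, 703, 716, 718, 715, 697, 592, 553, 621, 706, 719, 719, 718, 715, 720, 717, 720, 717, 717, 717, 720, 717, 722, 722, 721, 706, 619, 519, 487, 503, 504, 511, 511, 526, 567, 584, 587, 593, 581, 584, 587, 584, 595, 591, 592, 595, 596, 564, 451, 423, 534, 572, 463, 263, 131, 133, 147, 137, 151]
316 192 [226, 235, 229, 239, 235, 248, 311, 463, 610, 660, 660, 661, 664, 664, 685, 710, 721, 723, 704, 617, 556, 608, 694, 713, 719, 718, 717, 716, 718, 716, 720, 720, 718, 718, 722, 720, 720, 716, 717, 669, 561, 496, 510, 525, 513, 512, 540, 579, 601, 596, 593, 599, 597, 598, 599, 602, 598, 593, 596, 603, 603, 533, 419, 489, 567, 526, 320, 157, 121, 133, 139, 145]
```

The narrow tray's front-to-shell distance is 64.0 mm, which means home. The wide tray's is 166 mm against 164 mm at the stop. The hand is clear and the bystanders are in place, so I'm handing in.

```bash
python3 -c "
from station import arm,telemetry
print(telemetry.get_state()['force']);arm.job_done()"
```

```text
[-0.22063657 -0.75512823 -0.67595867]
the job is handed in; nothing more can be done
```

I pushed the narrow tray home with closed fingers, then hooked the closed fingertips behind the wide tray's lip and drew it out to its stop. The hand finished high and clear, and I handed in shortly after t = 13.9 s, well within the 43 s limit. No verdict came back.

**Last checks, from the unblocked top picture:**
- **Narrow tray:** its front stands 64.0 mm out of the shell, so it is home.
- **Wide tray:** its front stands about 166 mm out, against 164 mm at the stop, so it is fully out to within measuring error.
- **Bottle, screwdriver and bobbin:** the estimates stayed within about 2 cm of the first ones, which is the networks' usual scatter. The pictures show all three where they were, still upright. One top-camera report of the screwdriver was plainly wrong; the scene camera and the picture agree it did not move.

**What disagreed:** the wide tray met its stop with the fingertip at x = 0.488, about 17 mm sooner than I had predicted. The arm read 42 N there, against the 120 N wrist limit. The top-picture measurement shows the tray was at its stop. My guess is that the contact point on the finger was off in my prediction, but I did not check this.

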